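Dock a reservoir cup on a pump's bayonet collar

TASK

Pick up the reservoir cup and dock it in the pump's bayonet collar: line it up with the slots, push it gently against the spring, turn it clockwise to its notch, and let the spring lift it into its notch so that it stays locked, upright and let go. Do not force it, and leave the fan, the screwdriver and the meter where they are.

Things in the scene. Friction and masses are not known exactly. Their poses are not given: they have to be found in the camera images.
- cup: Empty reservoir cup, 97 mm tall, about 180 g, loose, upright on the bench. Origin: centre of the foot's underside, z up. Foot: steel spigot 30 mm wide, 26 mm long, lowest 4 mm tapered to 24 mm. Above it a round body 48 mm wide, heights 26 to 63 mm, then a wing to grip. Its flat underside, 26 mm up, is the shoulder. Same after a half turn.
- wing (a point): Grip point of the cup's black wing, on the cup's axis, 86 mm above its origin (23 mm above the round body): a bar 40 mm long along the cup's x (it points along the lugs), 14 mm thick along y, heights 63 to 97 mm above the foot.
- lugs (a point): On the cup's axis, level with the tops of its two lugs, 14 mm above the origin. The lugs stick out of the spigot along the cup's +x and -x to 22 mm from the axis; each is 7 mm wide (along y) and 5 mm high (heights 9 to 14 mm). They sit under the body, out of sight from above.
- pump: Pump block fixed to the bench, 90 x 90 mm, 43 mm high; 20 mm thick pipe stubs at +y and -y reach 63 mm from its axis. Origin: centre of its underside, on the bench, z up. On it, on its z axis, stands the round aluminium bayonet collar, 58 mm wide, top 75 mm above the bench. The collar may crack if the cup bears on the pump with over 30 N.
- collar_top (a point): Centre of the collar's flat top, 75 mm above the pump's origin; axes as the pump's, not the slots'. Bore 31.8 mm. Two opposite entry slots, 9.8 mm wide, open from above. Their line lies anywhere within 35 degrees of the pump's x: not measured. Lugs rest on the top with the cup's origin 9 mm below it and, turned lightly, drop in when within about 4 degrees of the slots.
- spring_plate (a point): Top of the spring plate at rest, 13 mm below the collar's top: in the slots the cup drops freely 4 mm to it. The spring takes 5 N at touch, 0.7 N more per mm. The ribs next to the slots are 8 mm thick: lugs pass beneath once the cup's origin is over 22 mm below the collar's top. At 26 mm the shoulder hits the top, hard. So push to about 24 mm, then turn.
- locked (a point): Where the cup's origin is when locked: 18 mm below the collar's top, 57 mm above the pump's origin (62 mm: in the slot, not locked; 53 mm: caught under the rib). Notches are centred 52 degrees clockwise (seen from above) of the slots, a hard stop about 8 degrees on; turning the other way is blocked. Relaxed there, the spring lifts the lugs 4 mm into them.
- fan: Black computer fan lying flat, 120 x 120 x 25 mm, loose; origin at the centre of its underside. Leave it alone.
- screwdriver: Screwdriver with a red handle lying on the bench, about 190 mm long, along its own x; loose. Leave it alone.
- meter: Yellow hand meter lying flat, 150 mm along its x, 75 mm wide, 34 mm thick (knob to 40 mm); loose; origin at the centre of its underside. Leave it alone.
Things that resemble listed ones, but are neither listed nor needed, are in the scene too. What is shaped like the cup but orange or purple is not meant.

How it is judged:
On the way:
1. the cup is pushed in against the spring, its lugs below the collar's ribs (horizontal distance between cup and pump below 0.004 m and z of cup in the frame of pump below 0.0538 m), for 0.1 s.
At the end, for the whole second after the job is handed in: The cup is locked in the notch: its origin 55.5 to 59 mm above the pump's origin (57 mm is fully home) and within 3 mm of the pump's axis, upright within 0.08 rad, at rest (horizontal distance between cup and pump below 0.003 m and z of cup in the frame of pump between 0.0555 and 0.059 m and angle between cup's own z axis and vertical below 0.08 rad and linear speed of cup below 0.02 m/s); the robot touches nothing.
It fails at once if the cup bears on the pump with more than 30 N (contact force between cup and pump above 30 N).
It fails at once if the fan is moved more than 20 mm (distance of fan from where it was at the start of the episode above 0.02 m).
It fails at once if the screwdriver is moved more than 20 mm (distance of screwdriver from where it was at the start of the episode above 0.02 m).
It fails at once if the meter is moved more than 20 mm (distance of meter from where it was at the start of the episode above 0.02 m).
It also fails if it takes over 72 s, if anything falls off the work surface, if the arm or the gripper's body presses on something with over 40 N, if the wrist force passes 120 N, or if a joint passes its speed limit or range.

ROBOT

A 6-joint arm with a two-finger parallel gripper is mounted at the origin on the work surface. World frame = base frame: x ahead of the robot, y to its left, z up, the work surface at z = 0. Lengths are in m, angles in rad, forces in N, time in s.
With the tool pointing down it reaches from about 0.35 to 0.775 m from the base axis. Payload 5.5 kg.
Tool frame: the origin (TCP) lies at the very end of the fingers, on their centre line; the grasp point (between the pads) lies 19 mm behind it (r.tcp_to_grasp is the distance from the TCP to the grasp point, in m); z points along the fingers, y is the line along which they close (so a half turn about z gives the same grasp; the last joint's range is limited). The gripper opens to 85 mm and grips with 20 to 120 N. Pads are 22 mm wide; open, the fingers measure 114 mm over their backs; the gripper's body (76 mm by 85 mm) begins 54 mm behind the grasp point. The pads swing forward as they close: fully open they stand 13 mm farther back than shut.
Start: joints at [-1.478, 0.313, 0.046, 1.304, 0, 1.431], TCP at [0.133, -0.56, 0.231] pointing down, gripper open.
Joint ranges: [-2.76, 2.76], [-0.86, 1.69], [-1.03, 1.26], [-2.2, 2.34], [-1.47, 1.5], [-3.14, 3.14]. Speed limits (rad/s): [2.57, 2.57, 3.14, 3.14, 3.14, 3.14].

INTERFACE

Orientations are given as a rotation vector (axis times angle).
In Python, from plant import r gives the robot as it stands.
- The arm moves only by the shell command python3 -m inch 'ROWS' [OPENING]. ROWS is JSON, a list of rows, each a list of 2 entries, a list of its own where there are three numbers: the shift along the world's x, y, z each as a share of 0.4 m, from -1 to 1, then the turn, a rotation vector about the world's x, y, z each as a share of 120 degrees, from -1 to 1. A call has 1 to 5 rows; each row shifts and turns the commanded pose from where the row before left it; what a row does not reach is not made up. A row lasts 1/12 s, in which the tool goes at most 41.7 mm and 7.16 degrees, less where a joint would pass 70% of its speed; a pose out of reach is approached as far as the arm can. A call with a number of a shift or a turn outside -1 to 1 is refused whole. A call with a gripper value outside its range is refused whole. OPENING is the opening in per cent of the stroke, from 0 (shut) to 100 (fully open), set as the call begins (- or left out, the last holds). The fingers move at their own pace and stop on an object; the grip force is fixed at half the most. Time passes only in rows, so rows that do not move let the fingers close. It gives the time, the measured TCP pose, the force, the opening and the grip force at its end, in the units of the state.
- r.read_state(): the state, without advancing time (a new reading comes with each control period).
- r.capture(name): name is "scene" or "top" or "wrist"; returns a dict with "image" (384x512x3 uint8, blue, green, red), "z_map" (384x512 float32, m along the optical axis (not along the pixel's ray), 0 where there is no reading), "camera_matrix" (3x3 intrinsics, pixels), "position" and "orientation" of the camera in the world; the wrist camera has in their place "hand_eye" (4x4, takes a point from camera to tool coordinates, whose origin is the TCP and whose axes are the flange's). Camera axes: x right, y down, z forward; pixel columns grow to the right and rows downward; lengths in m; the calibration is good to about 2 mm. A picture is of the moment at which its call begins: read the wrist's pose just before it.
- r.hand_in(): hands the job in; it is judged then, once.
The state is a dict: "clock": time; "qpos": joint angles; "dq": joint speeds; "joint_efforts": joint torques, N m; "ee_pos": TCP position; "tool_rot": TCP orientation; "wrist_force": force on the tool from outside, world axes, zero at the start; "torque": the same for the moment, N m; "grip_width": finger opening in m; "grip_force": force on a finger pad.
Only numpy, scipy, OpenCV 4.12 (cv2) and the standard library are available. Lean on these libraries where they do the work, as an engineer would, in place of code of your own. Each camera call takes 0.05 s, during which the arm holds its last target. There are 200 camera calls.

## Working session

There is one attempt and no reset: what is moved stays moved. The work goes in short steps, Python scripts to look and compute and a shell command to move; the robot and the scene stay as the last step left them, time stands still between calls to the robot, and variables do not carry over. Pictures are saved under pics/ and viewed, at most 10 in all, crops included, and the job is handed in when it is done.

```bash
ls; mkdir -p pics
cat > h.py <<'E'
import numpy as np,cv2
from plant import r
from scipy.spatial.transform import Rotation as R
def cam(n):
    s=r.read_state(); c=r.capture(n)
    if 'hand_eye' in c:
        T=np.eye(4);T[:3,:3]=R.from_rotvec(s['tool_rot']).as_matrix();T[:3,3]=s['ee_pos'];T=T@np.array(c['hand_eye'])
    else:
        T=np.eye(4);o=np.array(c['orientation'],float)
        T[:3,:3]=o if o.shape==(3,3) else R.from_rotvec(o).as_matrix();T[:3,3]=c['position']
    z=c['z_map'];v,u=np.indices(z.shape);K=np.array(c['camera_matrix'])
    P=np.stack([(u-K[0,2])/K[0,0]*z,(v-K[1,2])/K[1,1]*z,z],-1)@T[:3,:3].T+T[:3,3]
    P[z==0]=np.nan
    return c['image'],P,K,T
E
python3 - <<'E'
from h import *
for n in ['scene','top']:
    im,P,K,T=cam(n);cv2.imwrite(f'pics/{n}.png',im);np.savez(f'{n}.npz',im=im,P=P,K=K,T=T);print(n,K,T)
print(r.read_state())
E
```

```text
pics
scene [[400.40226897   0.         260.7662769 ]
 [  0.         400.40226897 193.20393254]
 [  0.           0.           1.        ]] [[-0.73701862  0.3913926  -0.55101305  1.13784618]
 [ 0.67570541  0.40857281 -0.61358818  0.61931091]
 [-0.01502492 -0.82454841 -0.56559187  0.65389112]
 [ 0.          0.          0.          1.        ]]
top [[482.47134953   0.         260.35689318]
 [  0.         482.47134953 186.62009452]
 [  0.           0.           1.        ]] [[ 6.65608738e-03 -9.76720261e-01  2.14413686e-01  3.20544490e-01]
 [-9.99977620e-01 -6.64595766e-03  7.68126943e-04  2.63153830e-03]
 [ 6.74739132e-04 -2.14414001e-01 -9.76742638e-01  1.31925730e+00]
 [ 0.00000000e+00  0.00000000e+00  0.00000000e+00  1.00000000e+00]]
{'clock': 0.1, 'qpos': array([-1.47756689e+00,  3.13946853e-01,  4.51118059e-02,  1.30362323e+00,
       -1.53396968e-05,  1.43118984e+00]), 'dq': array([ 0.00114934, -0.00155895,  0.00087735,  0.0018485 , -0.00059471,
        0.00027882]), 'joint_efforts': array([ 2.41399379e-03, -4.81726885e+01,  2.99242598e+01,  1.28439622e-02,
       -1.78183109e-04, -4.24933390e-06]), 'ee_pos': array([ 0.13261383, -0.5590294 ,  0.23049365]), 'tool_rot': array([-3.11867685e+00, -3.64719212e-01, -3.64218466e-05]), 'wrist_force': array([-0.80051423,  0.07650329,  0.10362188]), 'torque': array([0.00670684, 0.00972331, 0.00764563]), 'grip_force': 0.0, 'grip_width': 0.08510682048329755}
```

View pics/scene.png

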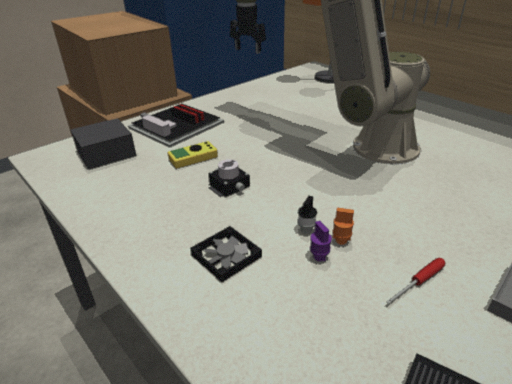

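View pics/top.png

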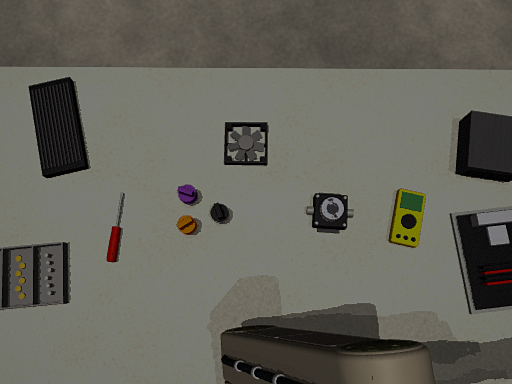

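The cup (black wing, grey body) is at about (220,212) in the top picture, with the purple one at (187,194) and the orange one at (187,225). The pump is at (331,210) with its stubs along the image's u. I'll measure from depth next.

Run:
```python
from h import *
d=np.load('top.npz');im,P=d['im'],d['P']
def box(u0,u1,v0,v1,zl,zh):
    p=P[v0:v1,u0:u1].reshape(-1,3);return p[(p[:,2]>zl)&(p[:,2]<zh)]
print('bench',np.nanmedian(P[260:280,150:200,2]))
for n,b in dict(cup=(207,233,200,224),orange=(176,200,213,237),purple=(176,199,183,206)).items():
    p=box(*b,.088,.11);q=p[:,:2];c,s,a=cv2.minAreaRect(q.astype('f4')) 
    w,V=np.linalg.eigh(np.cov(q.T));print(n,len(p),q.mean(0),c,s,a,'dir',np.degrees(np.arctan2(V[1,1],V[0,1])),p[:,2].mean())
p=box(300,362,185,235,.035,.05);print('block',len(p),cv2.minAreaRect(p[:,:2].astype('f4')))
p=box(300,362,185,235,.066,.085);print('collar',len(p),p.mean(0),cv2.minEnclosingCircle(p[:,:2].astype('f4')))
p=box(300,362,185,235,.005,.03);print('stubs',len(p),cv2.minAreaRect(p[:,:2].astype('f4')))
for n,b in dict(top=(300,362,185,235)).items():
    cv2.imwrite('pics/crop1.png',cv2.resize(np.hstack([im[180:240,300:365],im[180:240,175:240]]),None,fx=6,fy=6,interpolation=cv2.INTER_CUBIC))
```

```text
bench 0.0002178042515157408
cup 87 [0.52623355 0.11135671] (0.5273298025131226, 0.11197230219841003) (0.040951114147901535, 0.013825586996972561) 22.747610092163086 dir -159.13978406493067 0.09645752806971541
orange 93 [0.49519811 0.1975889 ] (0.49570074677467346, 0.19781354069709778) (0.014468162320554256, 0.0397307351231575) 30.64434814453125 dir 122.22950119628304 0.09604035618571888
purple 88 [0.57814159 0.19921568] (0.5787169933319092, 0.19918882846832275) (0.040644899010658264, 0.014005825854837894) 74.1898422241211 dir 71.81777838627836 0.09615924885609707
block 731 ((0.5378904342651367, -0.18589602410793304), (0.12150133401155472, 0.0903845801949501), 86.06871032714844)
collar 273 [ 0.53757276 -0.18433895  0.07427322] ((0.5380431413650513, -0.18432052433490753), 0.030002601444721222)
stubs 177 ((0.5476577281951904, -0.1877356916666031), (0.1641358733177185, 0.1315876692533493), 86.13733673095703)
```

View pics/crop1.png

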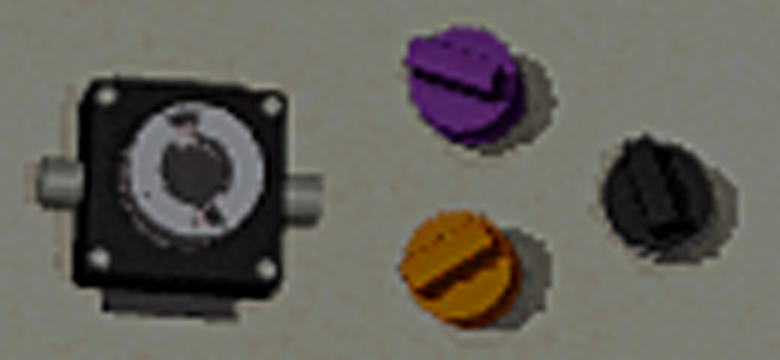

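Wing direction is about 22°, and the slots (crop 185,120 to 210,215) point at about 15° in the world. I'll go above the pump for a wrist view while turning the hand towards the half-turn grasp, which has more wrist range.

```bash
python3 -m inch '[[[0.07,0.065,0.02],[0,0,0.059]],[[0.07,0.065,0.02],[0,0,0.059]],[[0.07,0.065,0.02],[0,0,0.059]],[[0.07,0.065,0.02],[0,0,0.059]],[[0.07,0.065,0.02],[0,0,0.059]]]' 50
python3 -m inch '[[[0.07,0.065,0.02],[0,0,0.059]],[[0.07,0.065,0.02],[0,0,0.059]],[[0.07,0.065,0.02],[0,0,0.059]],[[0.07,0.065,0.02],[0,0,0.059]],[[0.07,0.065,0.02],[0,0,0.059]]]'
python3 -m inch '[[[0.07,0.065,0.02],[0,0,0.059]],[[0.07,0.065,0.02],[0,0,0.059]],[[0,0,0],[0,0,0]],[[0,0,0],[0,0,0]]]'
python3 - <<'E'
from h import *
c=r.capture('wrist');print(np.round(c['hand_eye'],3),c['camera_matrix'])
s=r.read_state();M=R.from_rotvec(s['tool_rot']).as_matrix();print(s['qpos'],M.round(3),s['ee_pos'])
cv2.imwrite('pics/w1.png',c['image'])
E
```

```text
clock: 0.52
ee_pos: [0.2734, -0.428, 0.2712]
tool_rot: [-2.857, -1.304, -0.0]
wrist_force: [1.4, -0.4, 0.8]
grip_width: 0.0426
grip_force: 0.0
clock: 0.93
ee_pos: [0.4136, -0.2978, 0.3115]
tool_rot: [-2.326, -2.112, -0.0]
wrist_force: [0.3, -0.5, -0.3]
grip_width: 0.0427
grip_force: 0.0
clock: 1.27
ee_pos: [0.4699, -0.246, 0.3272]
tool_rot: [-2.051, -2.38, 0.0]
wrist_force: [0.2, 0.2, 0.2]
grip_width: 0.0427
grip_force: 0.0
[[-0.001 -0.963 -0.269  0.067]
 [ 1.    -0.001  0.001  0.001]
 [-0.001 -0.269  0.963 -0.142]
 [ 0.     0.     0.     1.   ]] [[315.52625067   0.         254.08152903]
 [  0.         315.52625067 192.48170305]
 [  0.           0.           1.        ]]
[-6.36021027e-01  2.17530220e-01  1.50499690e-01  1.50461554e+00
 -4.22040549e-04  7.88963914e-01] [[-0.145  0.989 -0.001]
 [ 0.989  0.145  0.   ]
 [ 0.    -0.001 -1.   ]] [ 0.46884959 -0.24690052  0.32682762]
```

View pics/w1.png

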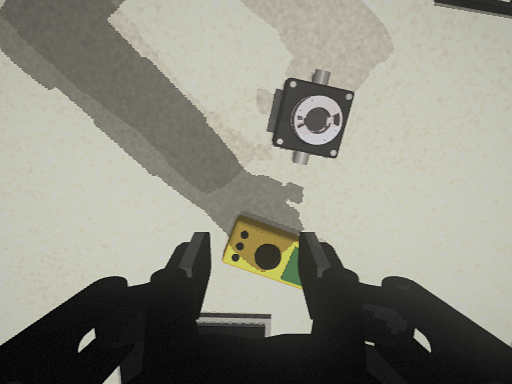

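The pump is at (317,120), collar light grey with slots at about (300,121) and (335,119). I'll move closer for a precise look from straight above.

```bash
python3 -m inch '[[[0.049,0,-0.075],[0,0,0]],[[0.049,0,-0.075],[0,0,0]],[[0.049,0,-0.075],[0,0,0]],[[0.049,0,-0.075],[0,0,0]],[[0,0,0],[0,0,0]]]'
python3 -m inch '[[[0,0,0],[0,0,0]],[[0,0,0],[0,0,0]]]'
python3 - <<'E'
from h import *
im,P,K,T=cam('wrist');np.savez('w2.npz',im=im,P=P,K=K,T=T)
m=(P[...,2]>.068)&(P[...,2]<.082)&(np.hypot(P[...,0]-.538,P[...,1]+.185)<.05)
q=P[m];print(len(q),np.median(q[:,2]),cv2.minEnclosingCircle(q[:,:2].astype('f4')))
vs,us=np.where(m);print(us.min(),us.max(),vs.min(),vs.max())
b=P[(P[...,2]>.038)&(P[...,2]<.047)];print('block',cv2.minAreaRect(b[:,:2].astype('f4')))
# rectified view of collar-top plane, 0.2mm/px, image up=+x, left=+y, via homography
c=np.array([.538,-.185,.0745]);n=400;s=.0002
W=np.array([[0,0],[n,0],[n,n],[0,n]],'f4')
pts=np.array([c+[(n/2-v)*s,(n/2-u)*s,0] for u,v in W])
pc=(pts-T[:3,3])@T[:3,:3];px=(pc/pc[:,2:])@K.T
H=cv2.getPerspectiveTransform(px[:,:2].astype('f4'),W)
rect=cv2.warpPerspective(im,H,(n,n),flags=cv2.INTER_CUBIC);cv2.imwrite('pics/rect.png',rect)
# height grid
Z=cv2.warpPerspective(P[...,2].astype('f4'),H,(n,n),flags=cv2.INTER_NEAREST)
zz=cv2.cvtColor(np.clip((Z-.04)/.045*255,0,255).astype('u1'),cv2.COLOR_GRAY2BGR)
cv2.imwrite('pics/rect.png',np.hstack([rect,zz]))
E
```

```text
clock: 1.73
ee_pos: [0.5454, -0.2474, 0.1995]
tool_rot: [-2.051, -2.366, 0.002]
wrist_force: [-1.0, -0.3, -1.2]
grip_width: 0.0429
grip_force: 0.0
clock: 1.9
ee_pos: [0.5459, -0.2486, 0.2077]
tool_rot: [-2.057, -2.373, 0.001]
wrist_force: [0.3, 0.6, 1.0]
grip_width: 0.0428
grip_force: 0.0
2460 0.07426332396836927 ((0.541616678237915, -0.18607746064662933), 0.029503364115953445)
223 292 74 145
block ((0.5362585186958313, -0.2784819006919861), (0.2750835120677948, 0.08991669118404388), 86.56937408447266)<stdin>:16: RuntimeWarning: invalid value encountered in cast
```

View pics/rect.png

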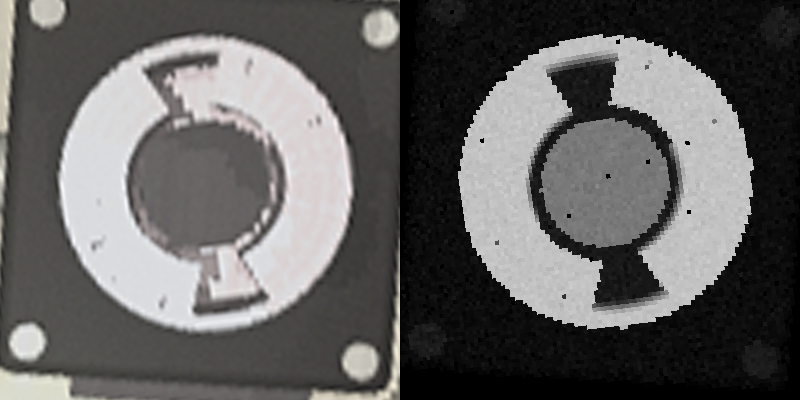

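The rectified view shows the collar centred at (205,182), with flared slots at the top left (about 183,85) and bottom right (about 228,280). I'll compute the slot angle from the height map.

```bash
cat >> h.py <<'E'
def pump(P,g):
    d=np.hypot(P[...,0]-g[0],P[...,1]-g[1])
    q=P[(abs(P[...,2]-.0745)<.004)&(d<.045)][:,:2]
    h=cv2.convexHull(q.astype('f4'))[:,0];c=np.array(cv2.fitEllipse(h)[0])
    d=P[...,:2]-c;rr=np.hypot(*np.moveaxis(d,-1,0))
    a=np.arctan2(d[...,1],d[...,0])[(rr>.0185)&(rr<.0235)&(P[...,2]<.069)]
    b=[np.degrees(np.angle(np.exp(1j*a[abs(np.angle(np.exp(1j*(a-k))))<1.3]).mean())) for k in (0.2,0.2+np.pi)]
    return c,np.degrees(np.angle(np.exp(2j*a).mean()))/2,b
E
python3 - <<'E'
from h import *
d=np.load('w2.npz');print(pump(d['P'],(.54,-.186)))
P=d['P'];b=P[(P[...,2]>.038)&(P[...,2]<.047)&(abs(P[...,0]-.54)<.06)&(abs(P[...,1]+.185)<.06)];print(cv2.minAreaRect(b[:,:2].astype('f4')))
d=np.load('top.npz');print(pump(d['P'],(.54,-.186)))
E
```

```text
(array([ 0.54166836, -0.18609276]), np.float64(11.42097941017213), [np.float64(10.106507514449666), np.float64(-167.22459641157496)])
((0.5417968034744263, -0.18607863783836365), (0.0899374932050705, 0.08991856127977371), 86.57588958740234)
(array([ 0.53799683, -0.18466015]), np.float64(-2.4922162940141743), [np.float64(-23.957907657693166), np.float64(-154.2126705964508)])
```

```bash
python3 -m inch '[[[0.0062,0.0637,0.005],[0,0,0.0578]],[[0.0062,0.0637,0.005],[0,0,0.0578]],[[0.0062,0.0637,0.005],[0,0,0.0578]],[[0.0062,0.0637,0.005],[0,0,0.0578]],[[0.0062,0.0637,0.005],[0,0,0.0578]]]'
python3 -m inch '[[[0.0062,0.0637,0.005],[0,0,0.0578]],[[0.0062,0.0637,0.005],[0,0,0.0578]],[[0.0062,0.0637,0.005],[0,0,0.0578]],[[0.0062,0.0637,0.005],[0,0,0.0578]],[[0.0062,0.0637,0.005],[0,0,0.0578]]]'
python3 -m inch '[[[0.0062,0.0637,0.005],[0,0,0.0578]],[[0.0062,0.0637,0.005],[0,0,0.0578]],[[0.0062,0.0637,0.005],[0,0,0.0578]],[[0.0062,0.0637,0.005],[0,0,0.0578]],[[0.0062,0.0637,0.005],[0,0,0.0578]]]'
python3 -m inch '[[[0,0,0],[0,0,0]],[[0,0,0],[0,0,0]]]'
cat >> h.py <<'E'
def tool(s=None):
    s=s or r.read_state();M=R.from_rotvec(s['tool_rot']).as_matrix()
    print('tcp',s['ee_pos'].round(4),'yaw',np.degrees(np.arctan2(M[1,0],M[0,0])).round(2),'tilt',M[:2,2].round(4),'F',s['wrist_force'].round(1),'T',s['torque'].round(3),'w',s['grip_width'].round(4))
def wing(P,g):
    m=(abs(P[...,2]-.0965)<.004)&(np.hypot(P[...,0]-g[0],P[...,1]-g[1])<.032)
    q=P[m][:,:2].astype('f4');c,s,a=cv2.minAreaRect(q)
    return c,s,a,q.mean(0)
E
python3 - <<'E'
from h import *
tool();im,P,K,T=cam('wrist');print(wing(P,(.528,.112)))
cv2.imwrite('pics/w3.png',im)
E
```

```text
clock: 2.37
ee_pos: [0.5595, -0.1201, 0.2201]
tool_rot: [1.246, 2.88, 0.0]
wrist_force: [-0.4, 0.2, 0.3]
grip_width: 0.0428
grip_force: 0.0
clock: 2.78
ee_pos: [0.5721, 0.0075, 0.2302]
tool_rot: [0.33, 3.12, -0.0]
wrist_force: [0.4, -0.8, -0.4]
grip_width: 0.0429
grip_force: 0.0
clock: 3.2
ee_pos: [0.5846, 0.135, 0.2403]
tool_rot: [-0.615, 3.077, -0.001]
wrist_force: [0.8, -0.8, 0.6]
grip_width: 0.0427
grip_force: 0.0
clock: 3.37
ee_pos: [0.5846, 0.1351, 0.2396]
tool_rot: [-0.608, 3.079, -0.001]
wrist_force: [0.4, -0.3, -0.7]
grip_width: 0.0427
grip_force: 0.0Traceback (most recent call last):
  File "<stdin>", line 2, in <module>
  File "h.py", line 25, in tool
    print('tcp',s['ee_pos'].round(4),'yaw',np.degrees(np.arctan2(M[1,0],M[0,0])).round(2),'tilt',M[:2,2].round(4),'F',s['wrist_force'].round(1),'T',s['torque'].round(3),'w',s['grip_width'].round(4))
                                                                                                                                                                             ^^^^^^^^^^^^^^^^^^^^^
AttributeError: 'float' object has no attribute 'round'
```

```bash
sed -i "s/s\['grip_width'\].round(4)/round(s['grip_width'],4)/" h.py
python3 - <<'E'
from h import *
tool();im,P,K,T=cam('wrist');print(wing(P,(.528,.112)))
q=P[(abs(P[...,2]-.062)<.004)&(np.hypot(P[...,0]-.528,P[...,1]-.112)<.04)];print('body',cv2.minEnclosingCircle(q[:,:2].astype('f4')))
cv2.imwrite('pics/w3.png',im)
E
```

```text
tcp [0.5846 0.1351 0.2396] yaw -157.66 tilt [0.0036 0.    ] F [ 0.4 -0.3 -0.7] T [-0.017  0.024  0.055] w 0.0427
((0.5301859378814697, 0.11149971187114716), (0.039353881031274796, 0.013277214020490646), 21.971942901611328, array([0.53001714, 0.1112195 ], dtype=float32))
body ((0.5305792689323425, 0.1113298311829567), 0.023955754935741425)
```

View pics/w3.png

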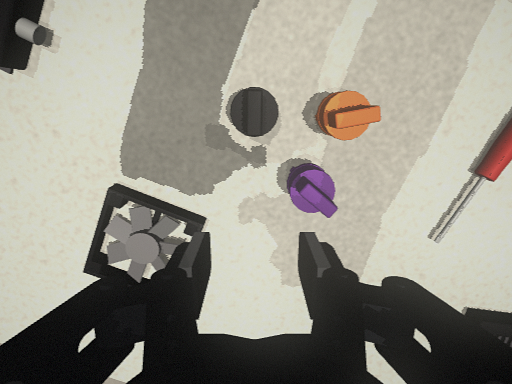

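The cup is at (255,112), its wing parallel to the fingers, and purple at (313,188) and orange at (347,115) are clear of the finger line. Next I'll shift over it and descend in steps.

```bash
python3 -m inch '[[[-0.0688,-0.0295,0],[0,0,0]],[[-0.0688,-0.0295,0],[0,0,0]],[[0,0,-0.08],[0,0,0]],[[0,0,-0.08],[0,0,0]],[[0,0,-0.08],[0,0,0]]]'
python3 -m inch '[[[0,0,-0.06],[0,0,0]],[[0,0,-0.05],[0,0,0]],[[0,0,-0.03],[0,0,0]],[[0,0,0],[0,0,0]],[[0,0,0],[0,0,0]]]'
python3 -c "
from h import *
tool()"
```

```text
clock: 3.83
ee_pos: [0.5297, 0.1091, 0.1423]
tool_rot: [-0.601, 3.079, -0.001]
wrist_force: [0.4, -0.5, -0.9]
grip_width: 0.0425
grip_force: 0.0
clock: 4.25
ee_pos: [0.5289, 0.1097, 0.0856]
tool_rot: [0.604, -3.082, 0.0]
wrist_force: [-0.0, -0.2, 0.2]
grip_width: 0.0425
grip_force: 0.0
tcp [0.5289 0.1097 0.0856] yaw -157.83 tilt [-0.0007 -0.0002] F [-0.  -0.2  0.2] T [ 0.027 -0.021  0.014] w 0.0425
```

```bash
python3 -m inch '[[[0,0.0045,-0.02],[0,0,0]],[[0,0,-0.019],[0,0,0]],[[0,0,0],[0,0,0]],[[0,0,0],[0,0,0]]]'
python3 -m inch '[[[0,0,0],[0,0,0]],[[0,0,0],[0,0,0]],[[0,0,0],[0,0,0]],[[0,0,0],[0,0,0]],[[0,0,0],[0,0,0]]]' 0
python3 -m inch '[[[0,0,0],[0,0,0]],[[0,0,0],[0,0,0]],[[0,0,0],[0,0,0]]]'
python3 -c "
from h import *
tool()"
```

```text
clock: 4.58
ee_pos: [0.529, 0.1128, 0.0696]
tool_rot: [0.608, -3.082, -0.0]
wrist_force: [1.1, 0.6, 0.9]
grip_width: 0.0427
grip_force: 0.0
clock: 5.0
ee_pos: [0.5297, 0.1129, 0.0702]
tool_rot: [-0.608, 3.081, -0.0]
wrist_force: [0.1, 0.6, 2.5]
grip_width: 0.013
grip_force: 58.9
clock: 5.25
ee_pos: [0.5297, 0.1129, 0.0702]
tool_rot: [-0.608, 3.081, -0.0]
wrist_force: [-0.3, -0.3, 5.1]
grip_width: 0.0128
grip_force: 59.3
tcp [0.5297 0.1129 0.0702] yaw -157.66 tilt [0.0011 0.0002] F [-0.3 -0.3  5.1] T [ 0.041 -0.022 -0.027] w 0.0128
```

```bash
python3 -m inch '[[[0,0,0.04],[0,0,0]],[[0,0,0.09],[0,0,0]],[[0,0,0.09],[0,0,0]],[[0,0,0.09],[0,0,0]],[[0,0,0.09],[0,0,0]]]'
python3 -m inch '[[[0.022,-0.09,0],[0,0,-0.01135]],[[0.022,-0.09,0],[0,0,-0.01135]],[[0.022,-0.09,0],[0,0,-0.01135]],[[0.022,-0.09,0],[0,0,-0.01135]],[[0.022,-0.09,0],[0,0,-0.01135]]]'
python3 -m inch '[[[0.022,-0.09,0],[0,0,-0.01135]],[[0.022,-0.09,0],[0,0,-0.01135]],[[0.022,-0.09,0],[0,0,-0.01135]],[[0,0,0],[0,0,0]],[[0,0,0],[0,0,0]]]'
python3 -m inch '[[[0,0,0],[0,0,0]],[[0,0,0],[0,0,0]]]'
python3 - <<'E'
from h import *
tool();im,P,K,T=cam('wrist');print(pump(P,(.541,-.186)))
b=P[(P[...,2]>.038)&(P[...,2]<.047)&(abs(P[...,0]-.54)<.06)&(abs(P[...,1]+.185)<.06)];print(cv2.minAreaRect(b[:,:2].astype('f4')))
cv2.imwrite('pics/w4.png',im);np.savez('w4.npz',P=P,im=im)
E
```

```text
clock: 5.67
ee_pos: [0.528, 0.1129, 0.2303]
tool_rot: [0.608, -3.08, -0.001]
wrist_force: [1.5, 0.1, -2.0]
grip_width: 0.0128
grip_force: 58.7
clock: 6.08
ee_pos: [0.5727, -0.0684, 0.2288]
tool_rot: [0.423, -3.111, -0.002]
wrist_force: [0.8, -0.8, -2.7]
grip_width: 0.0132
grip_force: 58.8
clock: 6.5
ee_pos: [0.599, -0.1771, 0.2278]
tool_rot: [0.307, -3.124, -0.003]
wrist_force: [-0.9, 1.4, -2.8]
grip_width: 0.013
grip_force: 59.3
clock: 6.67
ee_pos: [0.599, -0.1739, 0.2292]
tool_rot: [0.315, -3.124, -0.002]
wrist_force: [0.0, 0.8, -1.8]
grip_width: 0.0129
grip_force: 59.3
tcp [ 0.599  -0.1739  0.2292] yaw -168.49 tilt [-0.0016  0.0011] F [ 0.   0.8 -1.8] T [ 0.019 -0.035  0.001] w 0.0129
(array([ 0.54130882, -0.18567938]), np.float64(11.710906955565298), [np.float64(11.966743711573688), np.float64(-168.48290893421694)])
((0.5414071679115295, -0.18569234013557434), (0.08996479213237762, 0.08998309820890427), 86.64096069335938)
```

View pics/w4.png

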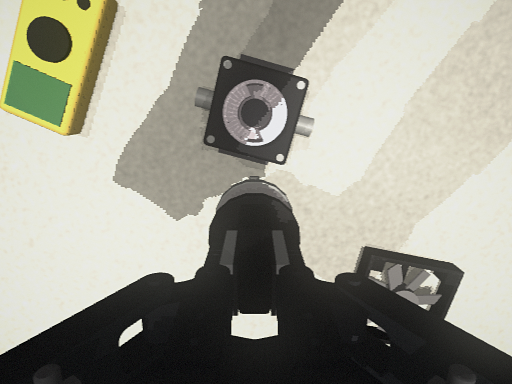

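The pump is at (255,112), the slots are lined up radially with the hand, and the cup hangs upright below the fingers. I'll move over the collar and stop just above it.

```bash
python3 -m inch '[[[-0.072,-0.0149,0],[0,0,0]],[[-0.072,-0.0149,0],[0,0,0]],[[0,0,-0.08],[0,0,0]],[[0,0,-0.06],[0,0,0]],[[0,0,-0.04],[0,0,0]]]'
python3 -m inch '[[[0,0,-0.0125],[0,0,0]],[[0,0,0],[0,0,0]],[[0,0,0],[0,0,0]],[[0,0,0],[0,0,0]]]'
python3 -c "
from h import *
tool()"
```

```text
clock: 7.13
ee_pos: [0.5406, -0.1852, 0.1563]
tool_rot: [0.316, -3.125, -0.001]
wrist_force: [-0.4, -0.8, -2.6]
grip_width: 0.0127
grip_force: 59.2
clock: 7.47
ee_pos: [0.543, -0.187, 0.1543]
tool_rot: [-0.314, 3.124, -0.002]
wrist_force: [0.5, -0.8, -1.6]
grip_width: 0.0131
grip_force: 59.2
tcp [ 0.543  -0.187   0.1543] yaw -168.51 tilt [ 0.0023 -0.001 ] F [ 0.5 -0.8 -1.6] T [-0.003  0.023 -0.004] w 0.0131
```

```bash
python3 -m inch '[[[-0.004,0.003,-0.01],[0,0,0]],[[0,0,-0.01],[0,0,0]],[[0,0,-0.005],[0,0,0]],[[0,0,0],[0,0,0]],[[0,0,0],[0,0,0]]]'
python3 -c "
from h import *
tool()"
python3 -m inch '[[[0,0,-0.005],[0,0,0]],[[0,0,-0.005],[0,0,0]],[[0,0,0],[0,0,0]]]'
python3 -c "
from h import *
tool()"
```

```text
clock: 7.88
ee_pos: [0.5403, -0.1858, 0.1425]
tool_rot: [0.313, -3.126, -0.0]
wrist_force: [-0.7, 0.1, -1.7]
grip_width: 0.0129
grip_force: 59.3
tcp [ 0.5403 -0.1858  0.1425] yaw -168.56 tilt [-0.0003  0.0003] F [-0.7  0.1 -1.7] T [0.001 0.017 0.046] w 0.0129
clock: 8.13
ee_pos: [0.5402, -0.1858, 0.1383]
tool_rot: [0.313, -3.125, -0.001]
wrist_force: [0.5, -0.2, -2.4]
grip_width: 0.013
grip_force: 59.3
tcp [ 0.5402 -0.1858  0.1383] yaw -168.56 tilt [-0.0005  0.0004] F [ 0.5 -0.2 -2.4] T [ 0.091 -0.01  -0.005] w 0.013
```

```bash
python3 -m inch '[[[0.002,0,-0.004],[0,0,0]],[[0,0,-0.004],[0,0,0]],[[0,0,0],[0,0,0]]]'
python3 -c "
from h import *
tool()"
python3 -m inch '[[[0,0,-0.005],[0,0,0]],[[0,0,0],[0,0,0]]]'
python3 -c "
from h import *
tool()"
```

```text
clock: 8.38
ee_pos: [0.541, -0.1857, 0.1351]
tool_rot: [0.313, -3.125, -0.001]
wrist_force: [-0.8, 1.0, -2.2]
grip_width: 0.0129
grip_force: 59.3
tcp [ 0.541  -0.1857  0.1351] yaw -168.55 tilt [-0.0006  0.0006] F [-0.8  1.  -2.2] T [ 0.241  0.026 -0.012] w 0.0129
clock: 8.55
ee_pos: [0.541, -0.1856, 0.1331]
tool_rot: [0.313, -3.126, -0.001]
wrist_force: [-0.4, 1.7, -2.2]
grip_width: 0.0133
grip_force: 59.4
tcp [ 0.541  -0.1856  0.1331] yaw -168.55 tilt [-0.0004  0.0006] F [-0.4  1.7 -2.2] T [0.413 0.023 0.054] w 0.0133
```

Lugs are in the slots with no load. A small side contact pushes towards +y, so I'll ease that way and push on against the spring.

```bash
python3 -m inch '[[[0,0.0015,0],[0,0,0]],[[0,0,-0.005],[0,0,0]],[[0,0,-0.003],[0,0,0]],[[0,0,0],[0,0,0]]]'
python3 -c "
from h import *
tool()"
python3 -m inch '[[[0,0,-0.005],[0,0,0]],[[0,0,-0.005],[0,0,0]],[[0,0,0],[0,0,0]]]'
python3 -c "
from h import *
tool()"
```

```text
clock: 8.88
ee_pos: [0.5413, -0.1854, 0.1308]
tool_rot: [-0.313, 3.125, -0.001]
wrist_force: [-1.0, 1.2, 3.0]
grip_width: 0.013
grip_force: 60.2
tcp [ 0.5413 -0.1854  0.1308] yaw -168.56 tilt [ 0.0005 -0.0004] F [-1.   1.2  3. ] T [0.308 0.494 0.065] w 0.013
clock: 9.13
ee_pos: [0.5414, -0.1854, 0.127]
tool_rot: [-0.313, 3.125, -0.001]
wrist_force: [-1.5, 1.8, 5.3]
grip_width: 0.0128
grip_force: 60.5
tcp [ 0.5414 -0.1854  0.127 ] yaw -168.56 tilt [ 0.0008 -0.0004] F [-1.5  1.8  5.3] T [ 0.386  0.604 -0.009] w 0.0128
```

```bash
python3 -m inch '[[[-0.001,0.001,-0.005],[0,0,0]],[[0,0,-0.005],[0,0,0]],[[0,0,-0.0045],[0,0,0]],[[0,0,0],[0,0,0]],[[0,0,0],[0,0,0]]]'
python3 -c "
from h import *
tool()"
```

```text
clock: 9.55
ee_pos: [0.5414, -0.1853, 0.1221]
tool_rot: [-0.313, 3.124, -0.002]
wrist_force: [-2.6, 0.4, 9.5]
grip_width: 0.0132
grip_force: 61.0
tcp [ 0.5414 -0.1853  0.1221] yaw -168.57 tilt [ 0.0019 -0.0013] F [-2.6  0.4  9.5] T [ 0.383  0.754 -0.028] w 0.0132
```

```bash
python3 -m inch '[[[-0.001,0,-0.003],[0,0,0]],[[0,0,0],[0,0,0]],[[0,0,0],[0,0,-0.02]],[[0,0,0],[0,0,-0.03]],[[0,0,0],[0,0,0]]]'
python3 -c "
from h import *
tool()"
```

```text
clock: 9.97
ee_pos: [0.5414, -0.1854, 0.1213]
tool_rot: [-0.145, 3.135, -0.003]
wrist_force: [-2.0, 1.1, 9.7]
grip_width: 0.013
grip_force: 61.2
tcp [ 0.5414 -0.1854  0.1213] yaw -174.71 tilt [ 0.0029 -0.0016] F [-2.   1.1  9.7] T [ 0.418  0.694 -0.043] w 0.013
```

```bash
python3 -m inch '[[[0,0,0],[0,0,-0.03]],[[0,0,0],[0,0,-0.03]],[[0,0,0],[0,0,-0.03]],[[0,0,0],[0,0,-0.03]],[[0,0,0],[0,0,0]]]'
python3 -c "
from h import *
tool()"
```

```text
clock: 10.38
ee_pos: [0.5416, -0.1855, 0.1213]
tool_rot: [0.249, 3.128, -0.002]
wrist_force: [-2.5, 0.5, 9.2]
grip_width: 0.0128
grip_force: 61.2
tcp [ 0.5416 -0.1855  0.1213] yaw 170.89 tilt [ 0.0033 -0.0016] F [-2.5  0.5  9.2] T [ 0.417  0.608 -0.08 ] w 0.0128
```

```bash
python3 -m inch '[[[0,0,0],[0,0,-0.035]],[[0,0,0],[0,0,-0.035]],[[0,0,0],[0,0,-0.035]],[[0,0,0],[0,0,-0.035]],[[0,0,0],[0,0,0]]]'
python3 -m inch '[[[0,0,0],[0,0,-0.035]],[[0,0,0],[0,0,-0.035]],[[0,0,0],[0,0,-0.03]],[[0,0,0],[0,0,-0.02]],[[0,0,0],[0,0,0]]]'
python3 -c "
from h import *
tool()"
```

```text
clock: 10.8
ee_pos: [0.5416, -0.1856, 0.1214]
tool_rot: [0.704, 3.058, -0.002]
wrist_force: [-2.2, 1.0, 10.7]
grip_width: 0.0127
grip_force: 61.2
clock: 11.22
ee_pos: [0.5415, -0.1857, 0.1213]
tool_rot: [1.08, 2.946, -0.001]
wrist_force: [-2.9, 0.1, 9.3]
grip_width: 0.0131
grip_force: 61.2
tcp [ 0.5415 -0.1857  0.1213] yaw 139.73 tilt [ 0.0032 -0.0021] F [-2.9  0.1  9.3] T [0.294 0.675 0.011] w 0.0131
```

At the notch. I'll rise gently and check that the cup seats there, expecting the lift to stop at TCP ≈ 0.127 with a pull beyond it.

```bash
python3 -m inch '[[[0,0,0.004],[0,0,0]],[[0,0,0.004],[0,0,0]],[[0,0,0.004],[0,0,0]],[[0,0,0],[0,0,0]]]'
python3 -c "
from h import *
tool()"
python3 -m inch '[[[0,0,0.002],[0,0,0]],[[0,0,0.001],[0,0,0]],[[0,0,0],[0,0,0]]]'
python3 -c "
from h import *
tool()"
```

```text
clock: 11.55
ee_pos: [0.5415, -0.1857, 0.1259]
tool_rot: [1.078, 2.947, -0.001]
wrist_force: [-1.3, -0.2, 7.8]
grip_width: 0.013
grip_force: 60.7
tcp [ 0.5415 -0.1857  0.1259] yaw 139.83 tilt [ 0.003 -0.002] F [-1.3 -0.2  7.8] T [ 0.238  0.476 -0.033] w 0.013
clock: 11.8
ee_pos: [0.5414, -0.1856, 0.1267]
tool_rot: [1.078, 2.948, -0.001]
wrist_force: [-2.1, -0.1, 7.4]
grip_width: 0.0131
grip_force: 60.6
tcp [ 0.5414 -0.1856  0.1267] yaw 139.83 tilt [ 0.0027 -0.0018] F [-2.1 -0.1  7.4] T [ 0.118  0.373 -0.048] w 0.0131
```

The cup rose 4–5 mm with the spring still pushing, so the lugs are in the notches. I'll ease up a little more, then open to about 50% and retreat.

```bash
python3 -m inch '[[[0,0,0.0015],[0,0,0]],[[0,0,0],[0,0,0]]]'
python3 -m inch '[[[0,0,0],[0,0,0]],[[0,0,0],[0,0,0]],[[0,0,0],[0,0,0]],[[0,0,0],[0,0,0]],[[0,0,0],[0,0,0]]]' 50
python3 -m inch '[[[0,0,0.03],[0,0,0]],[[0,0,0.07],[0,0,0]],[[0,0,0.08],[0,0,0]],[[0,0,0.08],[0,0,0]],[[0,0,0.04],[0,0,0]]]'
python3 -m inch '[[[0.05,-0.05,0],[0,0,0]],[[0.05,-0.05,0],[0,0,0]],[[0.02,-0.02,0],[0,0,0]],[[0,0,0],[0,0,0]],[[0,0,0],[0,0,0]]]'
python3 - <<'E'
from h import *
tool();im,P,K,T=cam('wrist');cv2.imwrite('pics/w5.png',im)
d=np.hypot(P[...,0]-.5414,P[...,1]+.1857)
w=P[(P[...,2]>.145)&(P[...,2]<.16)&(d<.035)];print(len(w),np.median(w[:,2]),cv2.minAreaRect(w[:,:2].astype('f4')))
b=P[(P[...,2]>.112)&(P[...,2]<.128)&(d<.035)];print(np.median(b[:,2]),cv2.minEnclosingCircle(b[:,:2].astype('f4')))
A=np.c_[w[:,:2]-w[:,:2].mean(0),np.ones(len(w))];print('slope',np.linalg.lstsq(A,w[:,2],rcond=None)[0])
E
```

```text
clock: 11.97
ee_pos: [0.5414, -0.1856, 0.1272]
tool_rot: [1.078, 2.948, -0.001]
wrist_force: [-1.2, 0.1, 7.8]
grip_width: 0.0131
grip_force: 60.5
clock: 12.38
ee_pos: [0.5403, -0.1848, 0.1256]
tool_rot: [-1.078, -2.95, -0.0]
wrist_force: [-0.6, 0.0, -0.4]
grip_width: 0.0429
grip_force: 0.0
clock: 12.8
ee_pos: [0.5415, -0.1853, 0.2498]
tool_rot: [1.077, 2.946, -0.001]
wrist_force: [1.1, -0.5, 0.5]
grip_width: 0.0429
grip_force: 0.0
clock: 13.22
ee_pos: [0.5882, -0.233, 0.245]
tool_rot: [-1.079, -2.949, -0.001]
wrist_force: [-0.2, -0.1, 0.0]
grip_width: 0.0427
grip_force: 0.0
tcp [ 0.5882 -0.233   0.245 ] yaw 139.81 tilt [-0.0013  0.001 ] F [-0.2 -0.1  0. ] T [ 0.018  0.015 -0.005] w 0.0427
1110 0.15315133024692074 ((0.5425273180007935, -0.18546807765960693), (0.013802004046738148, 0.03887665271759033), 49.73318099975586)
0.11928593854556058 ((0.5425251126289368, -0.18549175560474396), 0.02403879538178444)
slope [ 0.00629208 -0.00096012  0.15312725]
```

View pics/w5.png

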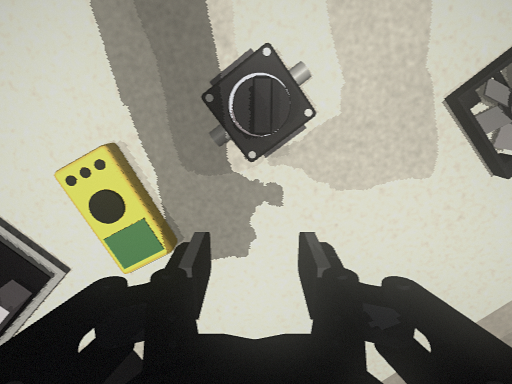

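The wing at (262,105) still points at about −40°, and the cup is upright. Its top is at 153–154 mm, which puts the origin at about 57 mm, so it is locked. The meter and fan have not moved.

```bash
python3 -c "
from plant import r
print(r.hand_in())"
```

```text
the job is handed in; nothing more can be done
None
```

I docked and released the cup and handed the job in: the last measurement has it upright in the notch with its origin about 57 mm above the pump's, no hard contact showed in the wrist forces, and the arm never went near the fan, screwdriver or meter (no verdict was returned).

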